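# Fetch a clamp holder from the back of a tip-out bin

### The arm

A 6-joint arm with a two-finger parallel gripper is mounted at the origin on the work surface. World frame = base frame: x ahead of the robot, y to its left, z up, the work surface at z = 0. Lengths are in m, angles in rad, forces in N, time in s.
With the tool pointing down it reaches from about 0.35 to 1 m from the base axis. Payload 7.1 kg.
Tool frame: the origin (TCP) lies between the finger pads; the fingertips stand 22 mm ahead of it and the grasp point (between the pads) lies 3 mm ahead of it; z points along the fingers, y is the line along which they close (so a half turn about z gives the same grasp; the last joint's range is limited). The gripper opens to 85 mm and grips with 20 to 120 N. Pads are 22 mm wide; open, the fingers measure 114 mm over their backs; the gripper's body (76 mm by 85 mm) begins 54 mm behind the grasp point. The pads swing forward as they close: fully open they stand 13 mm farther back than shut.
Start: joints at [-1.314, 0.423, 1.63, -0, 1.089, -0.019], TCP at [0.17, -0.601, 0.253] pointing down, gripper open.
Joint ranges: [-3, 3], [-0.9, 2.11], [0.09, 2.58], [-1.31, 4.45], [0.11, 2.69], [-2.54, 2.54]. Speed limits (rad/s): [2.39, 2.39, 3.01, 3.14, 3.14, 3.14].

### API

Orientations are given as a rotation vector (axis times angle).
In Python, from rig import manip gives the robot as it stands. The module is installed in compiled form; this text tells all that it offers. Calls block until the motion is done:
- manip.move_to(position, orientation): joint-space move of the TCP to a pose.
- manip.servo_line(position, orientation=None, rate=0.15): straight line of the TCP; orientation=None keeps the orientation; rate is the mean speed in m/s.
- manip.set_joints(angles): joint-space move.
- manip.command_gripper(opening, f_grip=None): finger opening in m; f_grip is the grip in N (None keeps the last); returns when the fingers have stopped.
- manip.hold(seconds).
- manip.solve_ik(position, orientation): joint angles nearest the present ones, or None.
- manip.camera(name): name is "scene" or "top" or "wrist"; returns a dict with "image" (384x512x3 uint8, red, green, blue), "fx", "fy", "cx", "cy" (pixels), "cam_to_world" (4x4, takes a point from camera to world coordinates); the wrist camera has in their place "mount" (4x4, takes a point from camera to tool coordinates, whose origin is the TCP and whose axes are the flange's). Camera axes: x right, y down, z forward; pixel columns grow to the right and rows downward; lengths in m; the calibration is good to about 2 mm. A picture is of the moment at which its call begins: read the wrist's pose just before it. There is no depth.
A pose or a line that the arm cannot do raises manip.IKError and nothing moves.
- manip.sign_off(): hands the job in; it is judged then, once.
Readings, each from a call of its own:
- manip.get_time(): time.
- manip.get_joint_positions(): joint angles.
- manip.get_joint_vel(): joint speeds.
- manip.get_tau(): joint torques, N m.
- manip.get_position(): TCP position.
- manip.get_ee_rot(): TCP orientation.
- manip.get_contact_force(): force on the tool from outside, world axes, zero at the start.
- manip.get_torque(): the same for the moment, N m.
- manip.get_width(): finger opening in m.
- manip.get_grip_force(): force on a finger pad.
Only numpy, scipy, OpenCV 4.12 (cv2) and the standard library are available. Lean on these libraries where they do the work, as an engineer would, in place of code of your own. Each camera call takes 0.05 s, during which the arm holds its last target. There are 200 camera calls.

### The job

One of the two clear tip-out bins in the rack holds the clamp holder (the metal block with an open jaw at one end and a thumbscrew at the other), at the back behind a stopper. Tip that bin well forward by its pull bar, take the clamp holder out and lay it down flat and lengthwise in the steel tray, and swing the bin fully shut again. Leave the other bin and its coupling alone and do not knock over the beaker or the amber bottle.

Things in the scene. Friction and masses are not known exactly. Their poses are not given: they have to be found in the camera images.
- rack: Grey steel rack, fixed, 187 mm deep (x), 318 wide (y), 176 high, with two clear bins side by side. Origin on the table below the middle of the hinge line at its front; x points into the rack, y to the left bin. Both hinges lie along y at x = 0, z = 15 mm; bin middles at y = +78 (left) and -78 mm (right). A clear cover roofs the rear, x = 115 to 187 mm; cheeks at y = 0, +-155 mm are 34 mm high in front of it.
- bin_left (a joint): Tip-out bin on the rack's left (+y) side. 0 = upright, fully shut; grows as the bin tips forward towards the rack's front, to the stop at 0.75 rad. Stiff hinge (friction about 0.7 N m, some 5 to 12 N at the pull bar): stays at any angle where it is left. 
- bin_right (a joint): Tip-out bin on the rack's right (-y) side. 0 = upright, fully shut; grows as the bin tips forward towards the rack's front, to the stop at 0.75 rad. Stiff hinge (friction about 0.7 N m, some 5 to 12 N at the pull bar): stays at any angle where it is left. 
- left_pull (a point): Middle of the left bin's pull bar: round steel, 12 mm thick, 90 mm long along y, on two end posts, 30 mm over the top edge of the front wall (free space under it). 115 mm above the hinge and 2 mm behind it when shut. Moves with the bin; its x axis points to the bin's back, z along the bin's up direction.
- right_pull (a point): The same on the right bin.
- left_pocket (a point): Middle of the left bin's rear pocket, 17 mm above its floor; axes as left_pull. Bin (from hinge, upright): 172 mm deep, 145 wide, walls 4; floor top at 6; front wall up to 85; sides up to 85 in the first 44 mm, then 45; back wall 36. A cross rib (x = 50 to 54, top at 26 mm) parts off a front space with a 34 mm rubber stopper; it keeps the fitting in the rear pocket (x = 54 to 168) when tipped.
- right_pocket (a point): The same in the right bin (same sizes).
- holder_mid (a point): Centre (half-way up) of the clamp holder, dark anodised aluminium, 100 mm long (its x), 28 wide (y), 34 high (z), 0.13 to 0.25 kg: middle block 46 x 28 x 34 mm, two jaw plates (9 mm each, 16 mm gap) out to x = -51, a thumbscrew with a 27 mm knob out to x = +49 mm. Starts lying flat in the rear pocket of one bin, roughly lengthwise to the rack's x.
- coupling_mid (a point): Centre of a straight dark aluminium rod coupling, 95 x 28 x 26 mm with two small upright thumbscrews on top (42 mm high in all), in the rear pocket of the other bin; the point lies 17 mm above its underside. To be left where it is.
- tray_floor (a point): Centre of the inner floor of a shallow open steel tray, fixed: outside 176 mm (its x, lengthwise) by 126 mm (y), walls 4 mm thick and 20 mm high, floor top 4 mm above the table.
- beaker: Bystander: empty glass beaker, 72 mm across, 95 mm high, standing; origin at the centre of its underside.
- amber: Bystander: amber glass reagent bottle, 80 mm across, 170 mm high, standing; origin at the centre of its underside.
Mind the look-alikes: they are no part of the job. Leave any blue or brown look-alike of the part that bears holder_mid alone.

How it is judged:
On the way, in this order (a step that is already met when the one before it is completed fails the run):
1. the bin with the clamp holder is tipped forward by more than 0.4 rad with the holder still in its pocket (((value of joint bin_left above 0.4 rad and distance between holder_mid and left_pocket below 0.06 m) or (value of joint bin_right above 0.4 rad and distance between holder_mid and right_pocket below 0.06 m))), for 0.2 s.
2. the clamp holder lies flat and lengthwise in the tray (x of holder_mid in the frame of tray_floor between -0.045 and 0.045 m and y of holder_mid in the frame of tray_floor between -0.05 and 0.05 m and z of holder_mid in the frame of tray_floor between 0.008 and 0.022 m and angle between the x axis of holder_mid and the x axis of tray_floor, either way round below 0.35 rad), for 0.2 s.
At the end, for the whole second after the job is handed in: Clamp holder in the tray, centre within 45 mm of its middle lengthwise, 50 mm across, 8 to 22 mm over the floor, length within 0.35 rad of the tray's; both bins shut within 0.05 rad; coupling still in a pocket (centre within 60 mm) (all of step 2 and value of joint each of bin_left, bin_right below 0.05 rad and (distance between coupling_mid and left_pocket below 0.06 m or distance between coupling_mid and right_pocket below 0.06 m)); the robot touches nothing.
It fails at once if the bin with the coupling is tipped more than 0.2 rad ((value of joint bin_left above 0.2 rad and distance between coupling_mid and left_pocket below 0.06 m) or (value of joint bin_right above 0.2 rad and distance between coupling_mid and right_pocket below 0.06 m)).
It fails at once if the beaker or the amber bottle is knocked over (tilted more than 0.5 rad) (angle between any of beaker, amber's own z axis and vertical above 0.5 rad).
It also fails if it takes over 72 s, if anything falls off the work surface, if the arm or the gripper's body presses on something with over 40 N, if the wrist force passes 120 N, or if a joint passes its speed limit or range.

## Working session

There is one attempt and no reset: what is moved stays moved. The work goes in short steps, each a Python script; the robot and the scene stay as the last script left them, time stands still between calls to the robot, and variables do not carry over. Pictures are saved under pics/ and viewed, at most 10 in all, crops included, and the job is handed in when it is done.

```bash
mkdir -p pics; cat > h.py <<'E'
from rig import manip
import numpy as np, cv2
from scipy.spatial.transform import Rotation as R
def save(c,n,crop=None,s=1):
    im=c["image"][:,:,::-1]
    if crop: x0,y0,x1,y1=crop; im=im[y0:y1,x0:x1]
    cv2.imwrite("pics/"+n,cv2.resize(im,None,fx=s,fy=s,interpolation=cv2.INTER_CUBIC))
def ray(c,u,v,z):
    M=c["cam_to_world"]; d=M[:3,:3]@np.array([(u-c["cx"])/c["fx"],(v-c["cy"])/c["fy"],1]); o=M[:3,3]
    return o+d*(z-o[2])/d[2]
def proj(c,P):
    M=np.linalg.inv(c["cam_to_world"]); p=M[:3,:3]@np.asarray(P)+M[:3,3]
    return np.array([c["fx"]*p[0]/p[2]+c["cx"],c["fy"]*p[1]/p[2]+c["cy"]])
E
python3 - <<'E'
from h import *
for n in("top","scene"):
    c=manip.camera(n); save(c,n+"0.png",s=1.5)
    print(n,c["fx"],c["cx"],c["cy"],np.round(c["cam_to_world"],3).tolist())
print(R.from_rotvec(manip.get_ee_rot()).as_matrix().round(3), manip.get_time())
E
```

```text
top 360.50551507472255 246.9712762120173 188.30954348155024 [[0.009, -0.995, 0.097, 0.512], [-1.0, -0.01, -0.017, 0.021], [0.018, -0.096, -0.995, 1.105], [0.0, 0.0, 0.0, 1.0]]
scene 363.34616283092737 251.28629358408625 191.31078781163257 [[-0.27, 0.54, -0.797, 1.389], [0.963, 0.165, -0.215, 0.229], [0.016, -0.825, -0.565, 0.647], [0.0, 0.0, 0.0, 1.0]]
[[ 0.962  0.272 -0.   ]
 [ 0.272 -0.962  0.001]
 [ 0.    -0.001 -1.   ]] 0.1
```

View pics/top0.png

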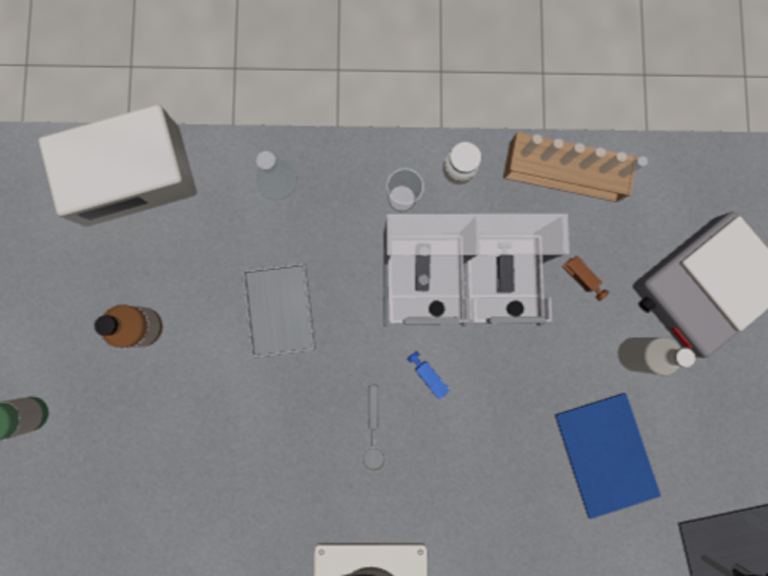

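View pics/scene0.png

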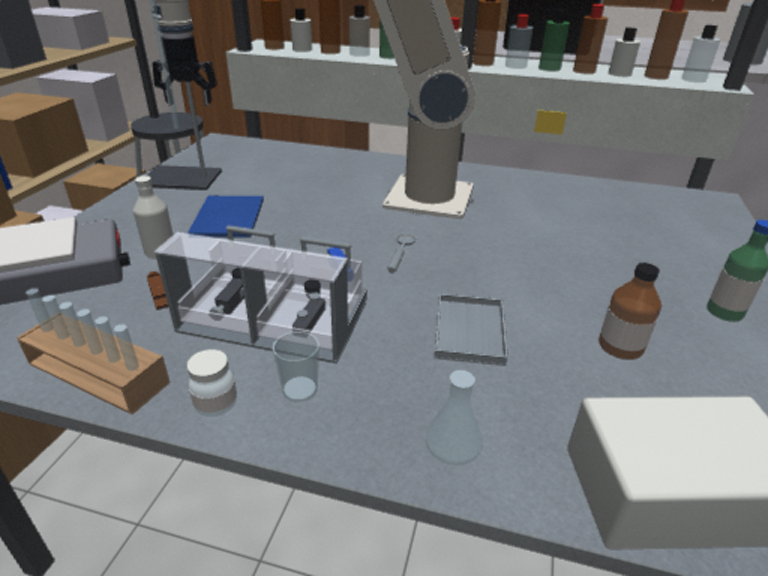

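The top view (1.5x) shows the rack at about (475,270) and the tray at about (280,310). The beaker is behind the rack at (403,190), and the amber bottle is at (125,327). The left bin's part has two bumps, so it looks like the coupling. I'll enlarge both to confirm.

```bash
python3 - <<'E'
from h import *
c=manip.camera("top"); a=c["image"][135:225,245:390,::-1]; b=c["image"][170:242,155:215,::-1]
a=cv2.resize(a,None,fx=5.4,fy=5.4,interpolation=cv2.INTER_CUBIC)
cv2.imwrite("pics/rack.png",a)
b=cv2.resize(b,None,fx=8,fy=8,interpolation=cv2.INTER_CUBIC)
cv2.imwrite("pics/tray.png",b); 
E
```

```text
(no output)
```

View pics/rack.png

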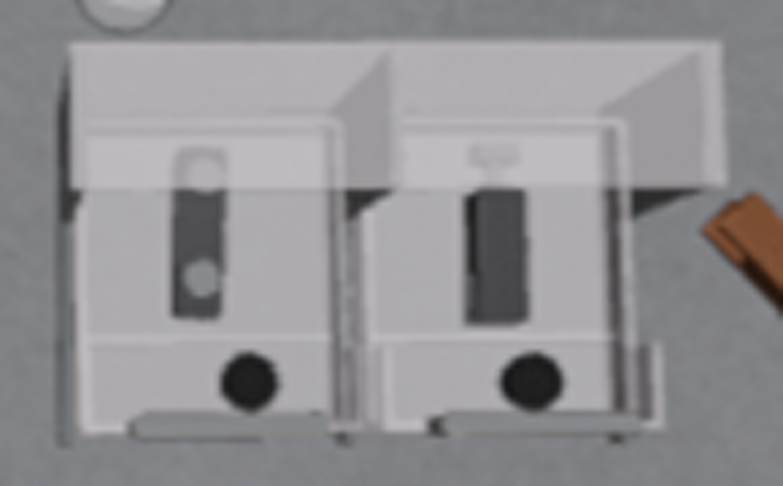

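View pics/tray.png

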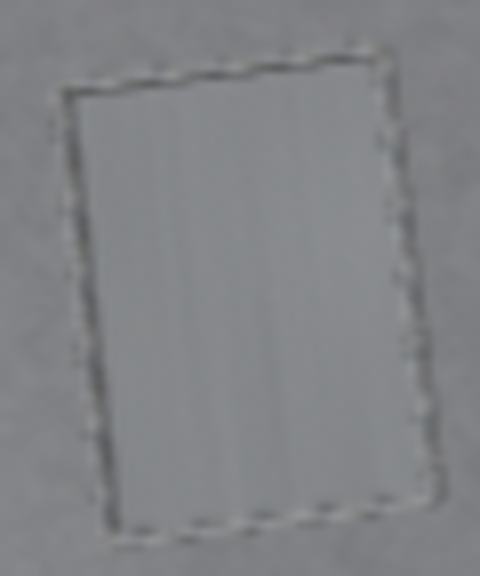

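The rack crop shows the coupling in the left bin (two thumbscrews). The holder is in the right bin: knob at (493,155), block running from (495,190) to (495,322), jaw towards the front. The pull bars run (130..330,425) and (435..640,424), and the cover corners are at (68,45), (722,42) and (68..722,188). The tray rim corners are at (60,90), (388,50), (443,500) and (110,540).

```bash
python3 - <<'E'
from h import *
from scipy.optimize import least_squares as LS
c=manip.camera("top")
def W(T,P): 
    a=T[2]; P=np.asarray(P); return np.array([T[0]+np.cos(a)*P[0]-np.sin(a)*P[1],T[1]+np.sin(a)*P[0]+np.cos(a)*P[1],P[2]])
def fit(mod,px,T0):
    f=lambda T:np.concatenate([proj(c,W(T,m))-p for m,p in zip(mod,px)])
    r=LS(f,T0,loss='soft_l1'); print(r.x.round(4),f(r.x).reshape(-1,2).round(1).tolist()); return r.x
k=lambda u,v:np.array([245+u/5.4,135+v/5.4])
mod=[(.187,.159,.176),(.187,-.159,.176),(.115,.159,.176),(.115,-.159,.176),(.002,.123,.133),(.002,.033,.133),(.002,-.033,.133),(.002,-.123,.133)]
px=[k(68,42),k(722,42),k(68,188),k(722,188),k(130,425),k(330,425),k(435,424),k(640,424)]
T=fit(mod,px,[.5,-.1,0])
t=lambda u,v:np.array([155+u/8,170+v/8])
tr=[(.088,.063,.02),(.088,-.063,.02),(-.088,-.063,.02),(-.088,.063,.02)]
Y=fit(tr,[t(60,90),t(388,50),t(443,500),t(110,540)],[.5,.2,0])
# holder: top z = 15+6+34=.055
for p in[(495,322),(493,150),(465,190),(527,190),(465,322),(527,322)]:
    q=ray(c,*k(*p),.055); a=T[2]; d=q[:2]-T[:2]; print(p,q.round(3),(np.cos(a)*d[0]+np.sin(a)*d[1]).round(3),(-np.sin(a)*d[0]+np.cos(a)*d[1]).round(3))
print("beaker",ray(c,403/1.5,200/1.5,0))
np.savez("fit.npz",T=T,Y=Y)
E
```

```text
[ 0.5377 -0.1829  0.0111] [[0.0, -0.1], [-0.7, 0.1], [0.2, 0.0], [0.4, 0.0], [1.5, 0.0], [-2.2, -0.1], [2.7, 0.1], [-2.2, 0.0]]
[0.5603 0.1841 0.1387] [[-0.3, -0.8], [0.2, -1.1], [0.3, 0.7], [-0.2, 1.2]]
(495, 322) [ 0.598 -0.26   0.055] 0.06 -0.078
(493, 150) [ 0.693 -0.261  0.055] 0.154 -0.08
(465, 190) [ 0.67  -0.245  0.055] 0.132 -0.064
(527, 190) [ 0.671 -0.279  0.055] 0.132 -0.098
(465, 322) [ 0.598 -0.244  0.055] 0.06 -0.062
(527, 322) [ 0.598 -0.278  0.055] 0.06 -0.096
beaker [ 0.79300601 -0.06430034  0.        ]
```

The rack fit is within about 1 px in x. The bars look 4 mm wider than 90 mm because of the end posts. The holder centre is at rack (0.11, -0.08) with its long axis along x, and its measured width matches what was given. Next I'll check reach for every pose, then approach and tip the right bin.

```bash
cat >> h.py <<'E'
try:
    F=np.load("fit.npz"); T,Y=F["T"],F["Y"]
except Exception: pass
def binp(x,y,h,th):  # bin coords (hinge origin) -> world
    p=np.array([x*np.cos(th)-h*np.sin(th),y,.015+x*np.sin(th)+h*np.cos(th)])
    return R.from_euler('z',T[2]).apply(p)+[T[0],T[1],0]
def rot(tilt,yaw,mode,s=1): # mode 'bar': fingers close along x; 'hold': along y
    z=np.array([np.sin(tilt),0,-np.cos(tilt)])
    y=np.array([np.cos(tilt),0,np.sin(tilt)]) if mode=='bar' else np.array([0,s,0.])
    return (R.from_euler('z',yaw)*R.from_matrix(np.c_[np.cross(y,z),y,z]))
def pose(P,r): return np.asarray(P)-.003*r.as_matrix()[:,2], r.as_rotvec()
def barpose(th,up=0.,dx=0.): return pose(binp(.002+dx,-.078,.115+up,th),rot(th,T[2],'bar'))
E
python3 - <<'E'
from h import *
f=lambda p:(lambda q:None if q is None else np.round(q,2).tolist())(manip.solve_ik(*p))
for th in(0,.35,.68): print(th,f(barpose(th)),f(barpose(th,.08)))
for s in(1,-1):
    r=rot(.68,T[2],'hold',s); print(s,f(pose(binp(.107,-.08,.03,.68),r)),f(pose(binp(.107,-.08,.17,.68),r)))
    r=rot(0,Y[2],'hold',s); print(f(pose([Y[0],Y[1],.03],r)),f(pose([Y[0],Y[1],.25],r)))
E
```

```text
0 [-0.47, 0.54, 1.76, 0.0, 0.84, -0.48] [-0.47, 0.44, 1.72, 0.0, 0.99, -0.48]
0.35 [-0.6, 0.45, 2.03, 0.51, 0.42, -1.05] [-0.63, 0.29, 2.04, 0.39, 0.57, -0.95]
0.68 [-0.77, 0.52, 2.23, 1.82, 0.47, -2.51] [-0.87, 0.33, 2.29, 1.48, 0.51, -2.22]
1 [-0.58, 0.59, 2.0, 1.69, 0.36, 2.54] None
[0.3, 0.69, 1.8, -0.0, 0.65, -1.41] [0.3, 0.37, 1.71, -0.0, 1.06, -1.41]
-1 [-0.58, 0.59, 2.0, 1.69, 0.36, -0.61] [-0.69, 0.3, 2.12, 1.22, 0.45, -0.19]
[0.3, 0.69, 1.8, -0.0, 0.65, 1.73] [0.3, 0.37, 1.71, -0.0, 1.06, 1.73]
```

```bash
cat >> h.py <<'E'
def barpose(th,up=0.): 
    r=rot(th/2,T[2],'bar'); p,v=pose(binp(.002,-.078,.115,th),r); return p-up*r.as_matrix()[:,2],v
def st(): print("t",round(manip.get_time(),1),"F",np.round(manip.get_contact_force(),1),"w",round(manip.get_width(),4),"g",round(manip.get_grip_force(),1),"p",np.round(manip.get_position(),4))
E
python3 - <<'E'
from h import *
manip.command_gripper(.06)
manip.move_to(*barpose(0,.09)); manip.servo_line(*barpose(0,0),rate=.1); st()
manip.command_gripper(0,f_grip=45); st()
if .008<manip.get_width()<.016:
    for th in np.arange(.06,.63,.08): manip.servo_line(*barpose(th),rate=.1)
    st(); 
c=manip.camera("scene"); save(c,"tip.png",(90,130,260,250),4.5)
E
```

```text
t 3.5 F [-0.1 -0.4 -0. ] w 0.06 g 0.0 p [ 0.5411 -0.2612  0.1336]
t 4.0 F [5.1 1.  2.8] w 0.0104 g 43.9 p [ 0.5418 -0.2611  0.1337]
t 6.0 F [ 6.3  2.1 -3.5] w 0.0103 g 44.7 p [ 0.4731 -0.262   0.1128]
```

View pics/tip.png

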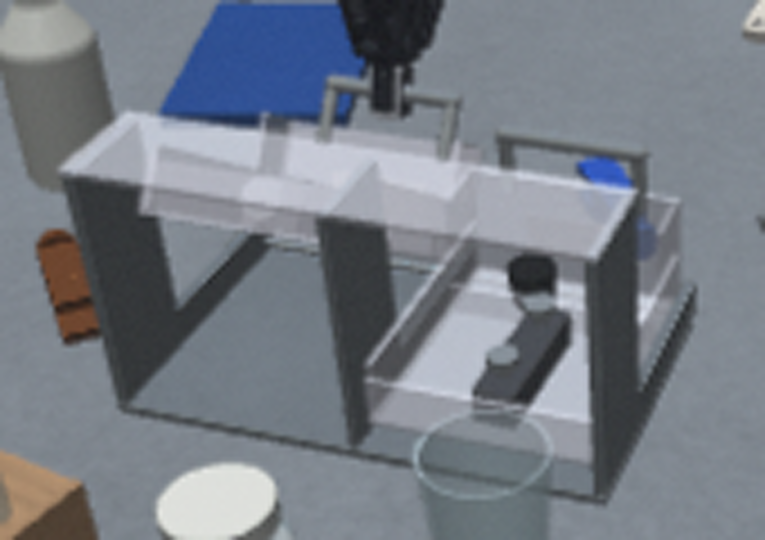

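The scene view shows the right bin tipped to about 0.6 rad and still gripped at the bar (about (395,95) in the crop). The left bin is still shut, with the coupling in place. I'll release, clear the arm and look from above.

```bash
python3 - <<'E'
from h import *
manip.command_gripper(.06); manip.servo_line(*barpose(.62,.1),rate=.2)
f=lambda p:(lambda q:None if q is None else np.round(q,2).tolist())(manip.solve_ik(*p))
for tl in(.62,.5):
    r=rot(tl,T[2],'hold',-1); print(tl,f(pose(binp(.107,-.08,.03,.62),r)),f(pose(binp(.107,-.08,.15,.62),r)))
manip.move_to(*pose([Y[0]-.06,Y[1],.3],rot(0,Y[2],'hold',-1))); st()
c=manip.camera("top"); save(c,"top2.png",(325,125,395,230),5.5)
E
```

```text
0.62 [-0.56, 0.59, 1.97, 1.45, 0.32, -0.35] [-0.64, 0.35, 2.06, 1.06, 0.42, -0.0]
0.5 [-0.53, 0.58, 1.91, 0.88, 0.33, 0.23] [-0.6, 0.35, 2.0, 0.67, 0.46, 0.4]
t 9.5 F [ 0.1 -0.5  0.1] w 0.0599 g 0.0 p [0.5003 0.1837 0.3026]
```

View pics/top2.png

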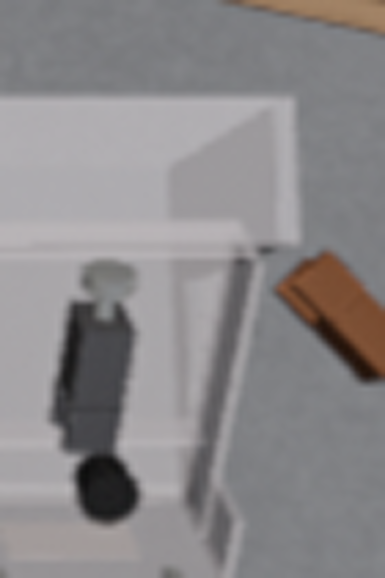

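The top view shows the holder lying flat in the tipped pocket, down against the rib. The knob is at (107,280). The top-face corners are about (83,304), (133,316), (115,452) and (62,448) in the crop. I'll fit its pose in bin coordinates.

```bash
python3 - <<'E'
from h import *
from scipy.optimize import least_squares as LS
c=manip.camera("top")
px=[np.array([325+u/5.5,125+v/5.5]) for u,v in[(83,304),(133,316),(115,452),(62,448),(107,270)]]
mod=[(.023,.014,.04),(.023,-.014,.04),(-.051,-.014,.04),(-.051,.014,.04),(.046,0,.036)]
for th in(.58,.62,.66):
    def f(v,full=True):
        x,y,a=v
        return np.concatenate([proj(c,binp(x+np.cos(a)*m[0]-np.sin(a)*m[1],y+np.sin(a)*m[0]+np.cos(a)*m[1],m[2],th))-p for m,p in zip(mod,px)])
    r=LS(f,[.107,-.08,0]); print(th,r.x.round(4),f(r.x).reshape(-1,2).round(1).tolist(),r.cost)
E
```

```text
0.58 [ 0.1086 -0.0829 -0.0011] [[-0.7, 2.2], [0.3, -0.0], [-0.1, -1.6], [-0.2, -0.9], [0.7, 0.2]] 4.644630251761625
0.62 [ 0.1125 -0.0815  0.0086] [[-0.7, 2.4], [0.3, 0.1], [-0.1, -1.9], [-0.2, -1.1], [0.7, 0.4]] 5.986794190380621
0.66 [ 0.1169 -0.0799  0.0179] [[-0.8, 2.5], [0.4, 0.2], [-0.1, -2.3], [-0.3, -1.4], [0.8, 0.6]] 7.69737065316585
```

```bash
cat >> h.py <<'E'
TL=.55
def hp(up):
    r=rot(TL,T[2],'hold',-1); p,v=pose(binp(.108,-.0815,.030,.62),r); return p-up*r.as_matrix()[:,2],v
E
python3 - <<'E'
from h import *
manip.move_to(*hp(.14)); st()
manip.servo_line(*hp(.03),rate=.12); st()
manip.servo_line(*hp(0),rate=.05); st()
manip.command_gripper(0,f_grip=60); st()
w=manip.get_width()
if w>.022:
    manip.servo_line(*hp(.02),rate=.05); st(); manip.servo_line(*hp(.15),rate=.15); st()
c=manip.camera("scene"); save(c,"lift.png",(80,40,300,250),2.8)
E
```

```text
t 11.3 F [-0.2  0.8 -0.1] w 0.0597 g 0.0 p [ 0.5347 -0.264   0.2243]
t 12.3 F [-0.4 -0.1 -0.7] w 0.06 g 0.0 p [ 0.5919 -0.2638  0.1306]
t 13.1 F [ 0.4 -0.6  0.6] w 0.0598 g 0.0 p [ 0.6075 -0.2636  0.1045]
t 13.5 F [-0.7  0.3  1.5] w 0.0269 g 59.6 p [ 0.6076 -0.2638  0.1051]
t 14.0 F [ 0.7  0.9 -1.9] w 0.0274 g 59.3 p [ 0.597  -0.2639  0.1221]
t 15.0 F [ 0.5 -0.3 -2.4] w 0.0272 g 59.3 p [ 0.5292 -0.2644  0.2319]
```

View pics/lift.png

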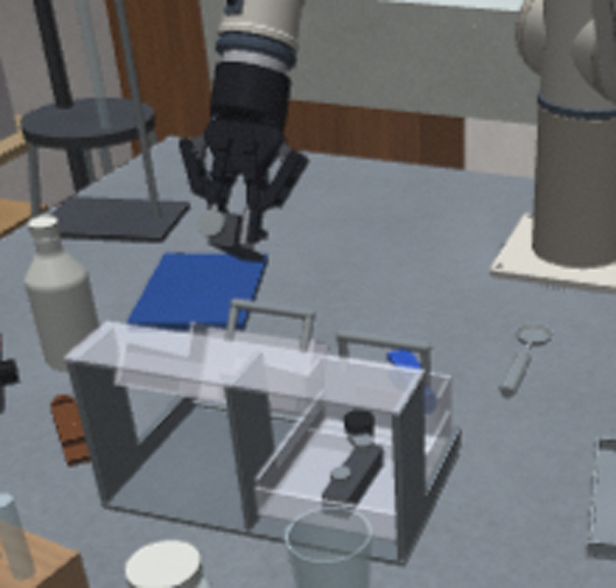

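The holder is held (width 27 mm) above the rack at about (230,232), knob forward. The other bin is untouched. Next I'll place it.

```bash
python3 - <<'E'
from h import *
r=rot(-.07,Y[2],'hold',-1); g=lambda z:pose([Y[0],Y[1],z],r)
manip.move_to(*g(.24)); st()
manip.servo_line(*g(.06),rate=.15); st()
z=.06
while z>.027:
    z-=.003; manip.servo_line(*g(z),rate=.04)
    if manip.get_contact_force()[2]>4: break
print(z); st()
manip.command_gripper(.05); st()
manip.servo_line(*g(.2),rate=.2)
manip.move_to(*pose([.42,-.05,.3],rot(0,T[2],'bar'))); 
c=manip.camera("top"); save(c,"placed.png",(145,160,225,250),6); st()
E
```

```text
t 16.7 F [ 0.6  1.  -2.1] w 0.027 g 59.2 p [0.5605 0.1834 0.2427]
t 18.1 F [ 0.7  1.  -2.4] w 0.0271 g 59.2 p [0.5612 0.1843 0.0639]
0.026999999999999975
t 20.8 F [-1.  -0.3  7.1] w 0.0271 g 60.5 p [0.5611 0.1843 0.031 ]
t 21.2 F [ 0.2 -0.6  0.6] w 0.0501 g 0.0 p [0.5605 0.1841 0.0299]
t 23.9 F [-0.4  0.2 -0.1] w 0.0499 g 0.0 p [ 0.4202 -0.0498  0.3026]
```

View pics/placed.png

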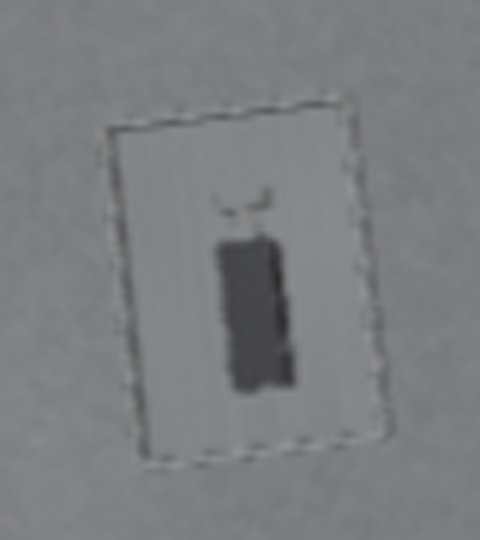

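The holder lies lengthwise in the tray, with the block at (255,315) and the knob at (243,200) in the crop. The tray centre is at about (250,282). Now I'll shut the bin.

```bash
python3 - <<'E'
from h import *
manip.command_gripper(.06)
manip.move_to(*barpose(.62,.1)); manip.servo_line(*barpose(.62),rate=.1); st()
manip.command_gripper(0,f_grip=45); st()
if .008<manip.get_width()<.016:
    for th in list(np.arange(.54,.02,-.08))+[0,-.012]:
        manip.servo_line(*barpose(th),rate=.08)
    st(); manip.hold(.3); st()
    manip.command_gripper(.06); manip.servo_line(*barpose(0,.12),rate=.15); 
    manip.move_to(*pose([.42,-.02,.32],rot(0,T[2],'bar'))); st()
a=manip.camera("top"); b=manip.camera("scene")
A=cv2.resize(a["image"][125:250,145:400,::-1],None,fx=3.1,fy=2.3,interpolation=cv2.INTER_CUBIC)
B=cv2.resize(b["image"][120:260,90:345,::-1],A.shape[1::-1],interpolation=cv2.INTER_CUBIC)
cv2.imwrite("pics/end.png",np.r_[A,B])
E
```

```text
t 26.2 F [-0.1 -0.4  0.5] w 0.0597 g 0.0 p [ 0.4727 -0.2618  0.1131]
t 26.8 F [-1.1 -0.   5.1] w 0.0106 g 43.8 p [ 0.4727 -0.2618  0.113 ]
t 29.1 F [-4.9  0.4 16.1] w 0.0102 g 47.5 p [ 0.5423 -0.261   0.1345]
t 29.4 F [-5.   0.8 16.6] w 0.0105 g 47.4 p [ 0.5423 -0.261   0.1345]
t 32.0 F [-0.5  0.1  0.3] w 0.0601 g 0.0 p [ 0.4207 -0.0205  0.3229]
```

View pics/end.png

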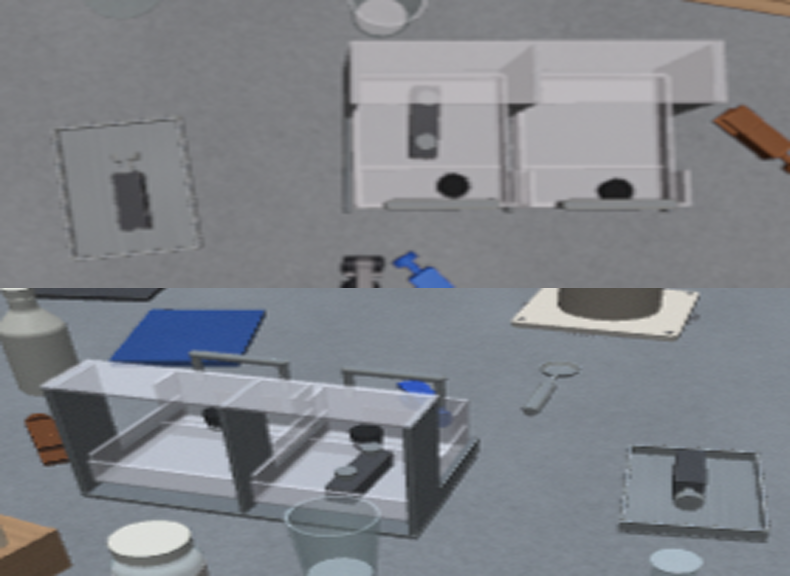

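Both pull bars line up at row 204, so both bins are shut. The bar is also back at its starting position to within 1 mm. The coupling is in place, the holder is flat in the tray, the beaker is standing and the arm is clear.

```bash
python3 -c "
from rig import manip
print(manip.sign_off())"
```

```text
the job is handed in; nothing more can be done
None
```

I handed the job in at about 32 s, though no verdict came back: the clamp holder lies flat and lengthwise in the tray, the right bin is shut again, and the left bin with its coupling was left alone.

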